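# Register a tube rack on the code reader and hang the batch tag

## Task

Slide the tube rack on the grey code reader, without lifting or tipping it, until it sits square and flush against both the back fence and the side fence. Then take the white batch tag out of its slotted stand, hang it by its hole on the hook of the hook stand and let go, to mark the reader as loaded. Leave the other bottles, vessels and tools on the bench where they are.

Things in the scene. Friction and masses are not known exactly. Their poses are not given: they have to be found in the camera images.
- reader: Code reader, fixed: flat grey box 260 (x) x 280 (y) x 30 mm high. Origin: centre of its underside. On its top two aluminium fences, 20 mm wide, 16 mm high: back fence along the whole far edge (inner face at x = +110 mm), side fence along the left edge from x = -70 mm on (inner face at y = +120 mm). The rack belongs in their corner: centre at x = +67, y = +56 mm (dark window).
- rack: Red tube rack lying on the reader, 86 (x) x 128 (y) x 45 mm high, about 0.3 kg, with white tube caps standing 10 mm above part of its top. Origin: centre of its underside. Its long side goes against the back fence, with its x axis along the reader's x axis; it starts within about 0.3 rad of that. Too wide to grasp across its width: push it.
- tag: White plastic batch tag: upright flat plate, 6 mm thick (x), 70 mm wide (y), 150 mm high (z), 70 g, with one 30 mm round hole through it along x. Origin: centre of its lower edge. It stands in the slot of the tag stand, with the lower 30 mm of it inside.
- tag_hole (a point): Centre of the tag's hole, 100 mm above its lower edge (50 mm below its upper edge), mid thickness; axes as the tag's.
- holder: Grey slotted stand for the tag, fixed: foot 70 (x) x 100 (y) x 10 mm, two cheeks 40 mm high in all (40 mm over both in x) with an 8 mm slot between them, closed at its ends, slot floor at z = 10 mm. Origin: centre of its underside. The slot runs along y.
- hook_stand: Steel hook stand, fixed: round foot 90 mm across, 12 mm high; post 12 mm thick, 175 mm high; at its top one level peg 10 mm thick that points along the stand's -x, 45 mm long from the post axis, then an upturned tip. Origin: centre of its underside. Nothing stands higher than the peg except the tip.
- hook_mid (a point): Middle of the level part of the peg, on its axis: 170 mm above the bench, 24 mm from the post axis; axes as the stand's (peg points to -x). The tag hangs here, the centre of its hole about 10 mm below this point.
- hook_tip (a point): End of the upturned tip, on its axis: 52 mm from the post axis, 178 mm above the bench; the tip's rounded end reaches 5 mm farther out and up.
- jar: Small glass jar, 50 mm across, 60 mm high, to be left alone. Origin: centre of its underside.
- scoop: Steel lab spatula about 160 mm long, lying on the bench in front, to be left alone.
- wash_bottle: White bottle, 66 mm across, 160 mm high, to be left alone. Origin: centre of its underside.
- beaker: Glass beaker, 70 mm across, 85 mm high, to be left alone. Origin: centre of its underside.
Mind the look-alikes: they are no part of the job. What is shaped like the rack but green is not meant. There is more than one size of the tag; the one meant has the size given above.

How it is judged:
By the outcome, as a careful person would: the job done as asked, in the order asked, and still so for the second after the job is handed in, with the robot touching nothing.
It also fails if it takes over 69 s, if anything falls off the work surface, if the arm or the gripper's body presses on something with over 40 N, if the wrist force passes 120 N, or if a joint passes its speed limit or range.

## Robot

A 7-joint arm with a two-finger parallel gripper is mounted at the origin on the work surface. World frame = base frame: x ahead of the robot, y to its left, z up, the work surface at z = 0. Lengths are in m, angles in rad, forces in N, time in s.
With the tool pointing down it reaches from about 0.425 to 0.925 m from the base axis. Payload 6.8 kg.
Tool frame: the origin (TCP) lies at the very end of the fingers, on their centre line; the grasp point (between the pads) lies 19 mm behind it; z points along the fingers, y is the line along which they close (so a half turn about z gives the same grasp; the last joint's range is limited). The gripper opens to 85 mm and grips with 20 to 120 N. Pads are 22 mm wide; open, the fingers measure 114 mm over their backs; the gripper's body (76 mm by 85 mm) begins 54 mm behind the grasp point. The pads swing forward as they close: fully open they stand 13 mm farther back than shut.
Start: joints at [-1.263, 0.477, 0.022, 1.555, -0.011, 1.109, -0.083], TCP at [0.273, 0.618, 0.202] pointing down, gripper open.
Joint ranges: [-2.96, 2.96], [-0.34, 2.1], [-1.41, 1.46], [0.24, 2.44], [-1.37, 4.51], [0.17, 1.92], [-2.96, 2.96]. Speed limits (rad/s): [2.39, 2.39, 3.14, 3.14, 3.14, 3.14, 3.14].

## Interface

Orientations are given as a rotation vector (axis times angle).
In Python, from bench import r gives the robot as it stands. The module is installed in compiled form; this text tells all that it offers.
- The arm moves only by the tool servo_tool, never from a script. Its argument "commands" is a list of rows, each a list of 7 numbers: the turn, a rotation vector about the world's x, y, z in degrees, then the shift along the world's x, y, z in mm, then the closure, from 0 (fully open) to 1 (shut). A call has 1 to 5 rows; each row is the pose to reach, as a shift and turn from the pose commanded when the call began; what a row does not reach only later rows make up. A row lasts 1/12 s, in which the tool goes at most 41.7 mm and 7.16 degrees, less where a joint would pass 70% of its speed; a pose out of reach is approached as far as the arm can. A call with a gripper value outside its range is refused whole. The fingers move at their own pace and stop on an object; "force" is the grip in N (left out, the last holds). Time passes only in rows, so rows that repeat a pose let the fingers close. It gives the time, the measured TCP pose, the force, the opening and the grip force at its end, in the units of the state.
- r.get_obs(): the state, without advancing time (a new reading comes with each control period).
- r.grab_frame(name): name is "side" or "top"; returns (picture, depth): 420x560x3 uint8, blue, green, red; 420x560 float32, m along the optical axis (not along the pixel's ray), 0 where there is no reading.
- r.camera_info(name): a dict with "vertical_fov" (degrees; the focal length in pixels is half the picture's height over the tangent of half this angle, whatever the lens; pixels are square), "cx", "cy" (the principal point, pixels), "cam_to_world" (4x4, takes a point from camera to world coordinates). Camera axes: x right, y up, looking along -z (the intrinsics and any distortion apply to the point x, -y, -z); pixel columns grow to the right and rows downward; lengths in m; the calibration is good to about 2 mm. A picture is of the moment at which its call begins. camera_info takes no time and is no camera call.
- r.hand_in(): hands the job in; it is judged then, once.
The state is a dict: "clock": time; "joints": joint angles; "qvel": joint speeds; "tau": joint torques, N m; "tcp_pos": TCP position; "orientation": TCP orientation; "contact_force": force on the tool from outside, world axes, zero at the start; "moment": the same for the moment, N m; "grip_width": finger opening in m; "gripper_force": force on a finger pad.
Only numpy, scipy, OpenCV 4.12 (cv2) and the standard library are available. Lean on these libraries where they do the work, as an engineer would, in place of code of your own. Each camera call takes 0.05 s, during which the arm holds its last target. There are 200 camera calls.

## Working session

There is one attempt and no reset: what is moved stays moved. The work goes in short steps, Python scripts to look and compute and a tool call to move; the robot and the scene stay as the last step left them, time stands still between calls to the robot, and variables do not carry over. Pictures are saved under pics/ and viewed, at most 12 in all, crops included, and the job is handed in when it is done.

Besides the shell and the picture viewer there is one more tool, called after "Request:" as a command line: name --pt "numbers of a row" for each row, then --argument value for the rest. servo_tool: Moves the arm, as the interface text tells. Its arguments: {"type":"object","properties":{"commands":{"type":"array"},"force":{"type":"number"}},"required":["commands"]}

```bash
mkdir -p pics; cat > h.py <<'E'
import numpy as np,cv2
from bench import r
def K(n):
    i=r.camera_info(n);f=210/np.tan(np.radians(i["vertical_fov"]/2));return f,i["cx"],i["cy"],np.array(i["cam_to_world"]),i
def cloud(n,d):
    f,cx,cy,T,_=K(n);v,u=np.mgrid[0:420,0:560]
    P=np.stack([(u-cx)/f*d,-(v-cy)/f*d,-d,np.ones_like(d)],-1)@T.T
    return P[...,:3]
def grab(n,tag):
    p,d=r.grab_frame(n);cv2.imwrite(f"pics/{tag}.png",p);np.save(f"pics/{tag}.npy",d);return p,d
E
python3 - <<'E'
from h import *
for n in("side","top"):
    print(K(n)); p,d=grab(n,n+"0"); 
a=[cv2.imread(f"pics/{n}0.png") for n in("side","top")]
print(r.get_obs())
E
```

```text
(np.float64(432.74756398755295), 285.63458337089725, 207.13877381907417, array([[ 0.88407192,  0.22428902, -0.41001376,  0.12661995],
       [-0.46733943,  0.43041039, -0.77223102, -0.67535545],
       [ 0.00327124,  0.87432336,  0.48533284,  0.58543902],
       [ 0.        ,  0.        ,  0.        ,  1.        ]]), {'vertical_fov': 51.77194201238079, 'cx': 285.63458337089725, 'cy': 207.13877381907417, 'cam_to_world': array([[ 0.88407192,  0.22428902, -0.41001376,  0.12661995],
       [-0.46733943,  0.43041039, -0.77223102, -0.67535545],
       [ 0.00327124,  0.87432336,  0.48533284,  0.58543902],
       [ 0.        ,  0.        ,  0.        ,  1.        ]])})
(np.float64(523.071869247724), 273.1227975623867, 204.60840538921784, array([[ 0.01582625,  0.98585072, -0.16687686,  0.31835843],
       [-0.9997599 ,  0.01813212,  0.01230316,  0.06274202],
       [ 0.01515491,  0.16664208,  0.98590098,  1.41707573],
       [ 0.        ,  0.        ,  0.        ,  1.        ]]), {'vertical_fov': 43.748401333692435, 'cx': 273.1227975623867, 'cy': 204.60840538921784, 'cam_to_world': array([[ 0
[... 259 characters left out ...]
': array([-1.26307911,  0.47770271,  0.02233675,  1.55631307, -0.01150253,
        1.10930059, -0.08309615]), 'qvel': array([-1.72596161e-03, -1.24635442e-03, -6.14795294e-04, -3.57442077e-03,
       -1.08220542e-03, -4.15483911e-04,  3.80546153e-05]), 'tau': array([ 4.13163478e-03, -5.97761786e+01,  1.61379945e+00, -2.81954938e+01,
        1.28061921e-02,  5.01056638e-03, -6.71580381e-06]), 'tcp_pos': array([0.2724387 , 0.61696484, 0.20094941]), 'orientation': array([-6.48379248e-01, -3.07372968e+00,  2.48220027e-03]), 'contact_force': array([0.21732435, 0.51140649, 0.2437225 ]), 'moment': array([-0.03254313, -0.00629013, -0.01653659]), 'gripper_force': 0.0, 'grip_width': 0.085485223193791}
```

View pics/side0.png

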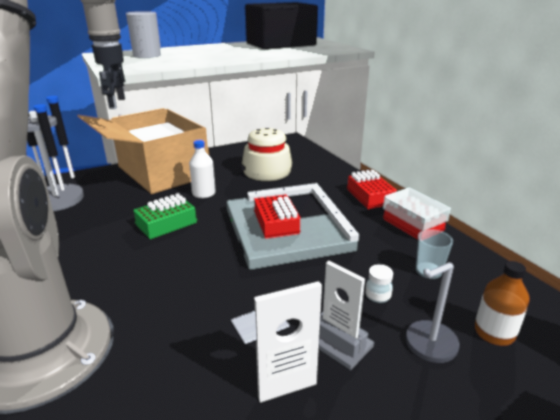

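View pics/top0.png

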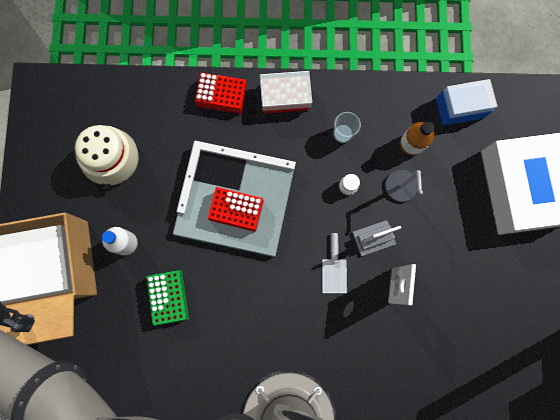

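Side view: the red rack is on the reader at (277,215). The tag in the slotted stand is at (343,298), and a larger look-alike tag stands free at (288,340). The hook stand is at (440,310) with its tip at about (425,272). A green rack is at (165,215) and another red rack is off the reader at (372,188).
Top view: rack (237,208), tag in stand (387,232), free tag (403,285), hook (405,185).
Candidates: the rack is the red one on the reader (237,208), not green (167,297) or far red (220,92). The tag is the one in the stand (387,232), size still to be checked against (403,285).

```bash
python3 - <<'E'
from h import *
a=cv2.imread("pics/side0.png")[225:375,290:490]; b=cv2.imread("pics/top0.png")[155:275,335:435]
a=cv2.resize(a,None,fx=2.8,fy=2.8,interpolation=cv2.INTER_CUBIC)[:420];b=cv2.resize(b,(350,420),interpolation=cv2.INTER_CUBIC)
a=cv2.resize(cv2.imread("pics/side0.png")[225:375,290:490],(450,338),interpolation=cv2.INTER_CUBIC)
c=np.zeros((420,800,3),np.uint8);c[:338,:450]=a;c[:,450:]=b;cv2.imwrite("pics/c1.png",c)
for n in("side","top"):
    p=cv2.imread(f"pics/{n}0.png").astype(int);d=np.load(f"pics/{n}0.npy");P=cloud(n,d);ok=d>0
    pr=lambda s,q:print(n,s,np.round(q*1000).astype(int).tolist())
    box=(slice(170,245),slice(240,320)) if n=="side" else (slice(180,240),slice(200,275))
    Q=P[box];C=p[box];red=(C[...,2]>150)&(C[...,1]<70)&(abs(Q[...,2]-.075)<.008)
    q=Q[red];print(n,"rack n",len(q),"z",np.median(q[:,2]))
    capm=(C.min(-1)>170)&(Q[...,2]>.06)&(Q[...,2]<.1)
    q=Q[(red|capm)]; m=cv2.minAreaRect((q[:,:2]*1000).astype(np.float32));print("rack",m)
    # fences: height .046, bright
    B=(slice(165,275),slice(215,370)) if n=="side" else (slice(135,265),slice(165,305))
    Q=P[B];f=(abs(Q[...,2]-.046)<.005)&(p[B].min(-1)>130);q=Q[f];print("fence",len(q),cv2.minAreaRect((q[:,:2]*1000).astype(np.float32)))
    f=(abs(Q[...,2]-.030)<.006);q=Q[f];print("reader",len(q),cv2.minAreaRect((q[:,:2]*1000).astype(np.float32)),np.median(q[:,2]))
    # stuff in tag/hook region by heights
    B=(slice(225,400),slice(230,470)) if n=="side" else (slice(155,310),slice(320,435))
    Q=P[B].reshape(-1,3)
    pts=Q[Q[:,2]>.05]
    from scipy.cluster.hierarchy import fcluster,linkage
    l=fcluster(linkage(pts[:, :2],'single'),.012,'distance')
    for k in set(l):
        g=pts[l==k]
        if len(g)<25:continue
        m=cv2.minAreaRect((g[:,:2]*1000).astype(np.float32));print("cl",len(g),g.mean(0).round(3),"z",g[:,2].min().round(3),g[:,2].max().round(3),np.round(m[0]),np.round(m[1]),round(m[2],1))
E
```

```text
side rack n 499 z 0.07480034601577346
rack ((534.4457397460938, 142.14498901367188), (125.96347045898438, 85.52200317382812), 76.81493377685547)
fence 957 ((650.8009643554688, 238.31370544433594), (364.461669921875, 359.9859924316406), 47.92448806762695)
reader 4564 ((647.7957763671875, 245.51918029785156), (498.2662353515625, 378.88006591796875), 78.53732299804688) 0.03004006135236531
cl 172 [ 0.127 -0.675  0.585] z 0.585 0.585 [ 127. -675.] [0. 0.] 0.0
cl 190 [0.512 0.088 0.057] z 0.05 0.069 [518.  87.] [24. 87.] 62.4
cl 633 [ 0.606 -0.308  0.131] z 0.05 0.184 [ 591. -308.] [62. 13.] 4.9
cl 4802 [ 0.342 -0.277  0.133] z 0.05 0.203 [ 344. -274.] [12. 95.] 83.1
cl 1920 [ 0.47  -0.231  0.109] z 0.05 0.162 [ 471. -228.] [11. 72.] 19.1
cl 876 [ 0.764 -0.146  0.07 ] z 0.05 0.087 [ 766. -145.] [72. 68.] 23.6
cl 327 [ 0.61  -0.162  0.059] z 0.05 0.062 [ 614. -159.] [45. 43.] 25.1
top rack n 852 z 0.07414400211517724
rack ((536.0397338867188, 144.5277099609375), (128.5614776611328, 84.73224639892578), 77.2966079711914)
fence 1115 ((599.697265625, 143.58978271484375), (280.1360778808594, 200.49795532226562), 78.8441162109375)
reader 6654 ((569.955078125, 149.6908416748047), (280.27276611328125, 260.6711730957031), 78.82125091552734) 0.029101923049255518
cl 74 [0.318 0.063 1.417] z 1.417 1.417 [318.  63.] [0. 0.] 0.0
cl 225 [ 0.613 -0.16   0.059] z 0.051 0.066 [ 614. -161.] [41. 45.] 45.4
cl 172 [ 0.601 -0.306  0.147] z 0.051 0.187 [ 592. -308.] [62. 12.] 2.6
cl 745 [ 0.344 -0.273  0.142] z 0.05 0.206 [ 344. -276.] [11. 94.] 82.5
cl 134 [ 0.468 -0.225  0.133] z 0.053 0.166 [ 471. -229.] [ 7. 69.] 20.1
```

View pics/c1.png

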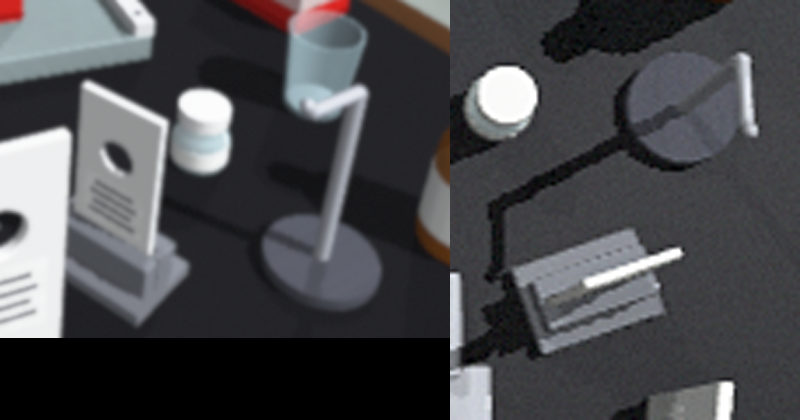

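The crop confirms it. The tag in the slotted stand measures about 70 mm wide with its top near 0.16 m, which fits the 70×150 one; the free tag is 94 mm wide and 203 mm high. The peg tip points down-image, toward the robot. Next I move over the -y side of the rack for the sideways push.

Request:
servo_tool --pt "0 0 0 0 0 40 0.5" --pt "0 0 -7 12 -28 60 0.5" --pt "0 0 -14 27 -63 60 0.5" --pt "0 0 -21 42 -98 60 0.5" --pt "0 0 -28 57 -133 60 0.5"

```text
clock: 0.52
tcp_pos: [0.33, 0.483, 0.2618]
orientation: [-1.381, -2.822, -0.0]
contact_force: [0.7, -0.1, 0.9]
grip_width: 0.0429
gripper_force: 0.0
```

Request:
servo_tool --pt "0 0 -7 15 -35 0 0.5" --pt "0 0 -14 30 -70 0 0.5" --pt "0 0 -21 45 -105 0 0.5" --pt "0 0 -28 60 -140 0 0.5" --pt "0 0 -35 75 -175 0 0.5"

```text
clock: 0.93
tcp_pos: [0.4048, 0.3075, 0.2616]
orientation: [-2.166, -2.276, 0.001]
contact_force: [0.7, 0.7, 0.7]
grip_width: 0.0426
gripper_force: 0.0
```

Request:
servo_tool --pt "0 0 -7 15 -35 0 0.5" --pt "0 0 -14.4 30 -70 0 0.5" --pt "0 0 -14.4 45 -105 0 0.5" --pt "0 0 -14.4 60 -140 0 0.5" --pt "0 0 -14.4 75 -175 0 0.5"

```text
clock: 1.35
tcp_pos: [0.4797, 0.1326, 0.2617]
orientation: [-2.428, -1.994, 0.0]
contact_force: [1.3, -0.3, -1.2]
grip_width: 0.0424
gripper_force: 0.0
```

```bash
cat >> h.py <<'E'
from scipy.spatial.transform import Rotation as R
def st():
    o=r.get_obs();M=R.from_rotvec(o["orientation"]).as_matrix()
    print("t",round(o["clock"],2),"tcp",np.round(o["tcp_pos"]*1000,1),"z",M[:,2].round(3),"yaw_y",round(np.degrees(np.arctan2(M[1,1],M[0,1])),2),"F",np.round(o["contact_force"],1),"w",round(o["grip_width"]*1000,1),"g",round(o["gripper_force"],1),"q",np.round(o["joints"],2));return o
E
python3 -c "from h import *;st()"
```

```text
t 1.35 tcp [479.7 132.6 261.7] z [-0.  0. -1.] yaw_y -11.21 F [ 1.3 -0.3 -1.2] w 42.4 g 0.0 q [-0.84  0.12  0.5   1.92 -0.06  1.11 -0.52]
```

Request:
servo_tool --pt "0 0 0 15 -37 0 0.5" --pt "0 0 0 30 -74 -10 0.5" --pt "0 0 0 37 -90 -45 0.5" --pt "0 0 0 37 -90 -85 0.5" --pt "0 0 0 37 -90 -125 0.5"

```text
clock: 1.77
tcp_pos: [0.5175, 0.0426, 0.136]
orientation: [2.43, 1.988, 0.003]
contact_force: [0.8, 1.5, -0.1]
grip_width: 0.0424
gripper_force: 0.0
```

Request:
servo_tool --pt "0 0 0 0 0 -40 0.5" --pt "0 0 0 0 0 -70 0.5" --pt "0 0 0 0 0 -88 0.5" --pt "0 0 0 0 0 -96 0.5" --pt "0 0 0 0 0 -96 0.5"

```text
clock: 2.18
tcp_pos: [0.5152, 0.0442, 0.0391]
orientation: [-2.427, -1.993, 0.006]
contact_force: [-1.2, 0.4, 1.2]
grip_width: 0.0427
gripper_force: 0.0
```

Request:
servo_tool --pt "0 0 0 1 5 0 0.5" --pt "0 0 0 2 10 0 0.5" --pt "0 0 0 3 15 0 0.5" --pt "0 0 0 4 20 0 0.5" --pt "0 0 0 5 25 0 0.5"

```text
clock: 2.6
tcp_pos: [0.5224, 0.0707, 0.0417]
orientation: [2.427, 1.994, 0.003]
contact_force: [-0.6, -0.3, 0.6]
grip_width: 0.0432
gripper_force: 0.0
```

Request:
servo_tool --pt "0 0 0 1 5 0 0.5" --pt "0 0 0 2 10 0 0.5" --pt "0 0 0 3 15 0 0.5" --pt "0 0 0 4 20 0 0.5" --pt "0 0 0 5 25 0 0.5"

```text
clock: 3.02
tcp_pos: [0.5268, 0.0936, 0.0411]
orientation: [2.428, 1.992, -0.001]
contact_force: [-1.1, -6.5, 5.2]
grip_width: 0.0429
gripper_force: 3.8
```

```bash
cat >> h.py <<'E'
def rack():
    p,d=r.grab_frame("top");P=cloud("top",d);p=p.astype(int);b=(slice(120,250),slice(160,300));Q=P[b];C=p[b]
    red=(C[...,2]>150)&(C[...,1]<70)&(abs(Q[...,2]-.075)<.008);cap=(C.min(-1)>170)&(Q[...,2]>.06)&(Q[...,2]<.1)
    m=cv2.minAreaRect((Q[red|cap][:,:2]*1000).astype(np.float32));a=np.radians(-11.2);v=np.array(m[0])-[570,149.7]
    print("rack",np.round(m[0],1),np.round(m[1],1),round(m[2],1),"in reader",round(v@[np.cos(a),np.sin(a)],1),round(v@[-np.sin(a),np.cos(a)],1),"zmed",np.median(Q[red][:,2]));return p
E
python3 -c "from h import *;st();cv2.imwrite('pics/r1.png',rack())"
```

```text
t 3.02 tcp [526.8  93.6  41.1] z [ 0.    -0.001 -1.   ] yaw_y -11.29 F [-1.1 -6.5  5.2] w 42.9 g 3.8 q [-0.65  0.5   0.45  2.04 -0.34  0.67 -0.17]
rack [545.2 196.6] [60.2 84.3] 78.6 in reader -33.4 41.2 zmed 0.0742069226198172[ WARN:0@1.812] global loadsave.cpp:1063 imwrite_ Unsupported depth image for selected encoder is fallbacked to CV_8U.
```

Request:
servo_tool --pt "0 0 0 1 5 0 0.5" --pt "0 0 0 2 10 0 0.5" --pt "0 0 0 3 15 0 0.5" --pt "0 0 0 4 20 0 0.5" --pt "0 0 0 5 25 0 0.5"

```text
clock: 3.48
tcp_pos: [0.5318, 0.1185, 0.0411]
orientation: [2.429, 1.991, -0.001]
contact_force: [-1.8, -6.3, 4.8]
grip_width: 0.0426
gripper_force: 3.9
```

Request:
servo_tool --pt "0 0 0 0.6 3 0 0.5" --pt "0 0 0 1.2 6 0 0.5" --pt "0 0 0 1.8 9 0 0.5" --pt "0 0 0 2.2 11 0 0.5" --pt "0 0 0 2.6 13 0 0.5"

```text
clock: 3.9
tcp_pos: [0.5344, 0.1314, 0.0411]
orientation: [2.428, 1.992, -0.001]
contact_force: [-0.5, -5.6, 5.7]
grip_width: 0.0427
gripper_force: 4.0
```

```bash
python3 -c "
from h import *
st();p=rack();p,d=grab('side','s1')
a=cv2.resize(p[165:285,200:380],(720,480),interpolation=cv2.INTER_CUBIC);cv2.imwrite('pics/s1c.png',a)"
```

```text
t 3.9 tcp [534.4 131.4  41.1] z [ 0.    -0.001 -1.   ] yaw_y -11.29 F [-0.5 -5.6  5.7] w 42.7 g 4.0 q [-0.7   0.52  0.45  2.01 -0.35  0.69 -0.23]
rack [554. 240.] [49.1 84. ] 78.9 in reader -33.2 85.5 zmed 0.0737798963371199
```

View pics/s1c.png

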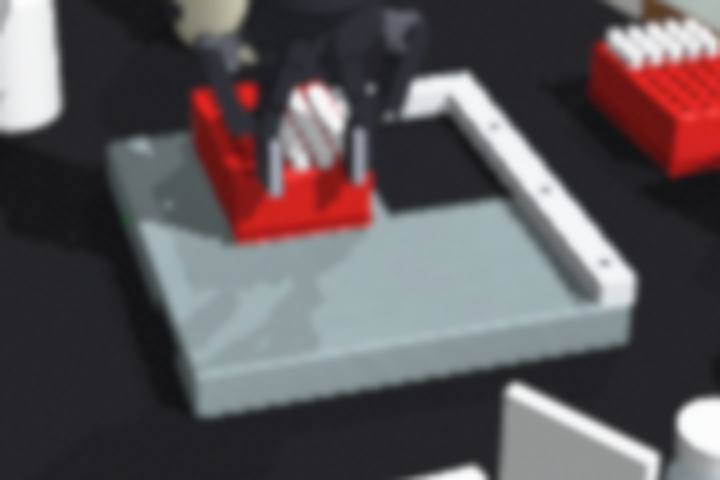

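The crop shows both fingers flat on the rack's near face and the rack upright and square. The far edge is about 10 mm from the side fence, so I continue slowly.

Request:
servo_tool --pt "0 0 0 0.4 2 0 0.5" --pt "0 0 0 0.8 4 0 0.5" --pt "0 0 0 1.2 6 0 0.5" --pt "0 0 0 1.4 7 0 0.5" --pt "0 0 0 1.6 8 0 0.5"

```text
clock: 4.42
tcp_pos: [0.536, 0.1393, 0.0411]
orientation: [2.428, 1.992, -0.001]
contact_force: [-1.4, -6.3, 6.9]
grip_width: 0.0427
gripper_force: 4.0
```

Request:
servo_tool --pt "0 0 0 0.1 0.5 0 0.5" --pt "0 0 0 0.2 1 0 0.5" --pt "0 0 0 0.3 1.5 0 0.5" --pt "0 0 0 0.4 2 0 0.5" --pt "0 0 0 0.4 2 0 0.5"

```text
clock: 4.83
tcp_pos: [0.5363, 0.141, 0.0411]
orientation: [2.429, 1.991, -0.002]
contact_force: [-0.6, -6.1, 7.0]
grip_width: 0.0426
gripper_force: 4.3
```

Request:
servo_tool --pt "0 0 0 0.1 0.5 0 0.5" --pt "0 0 0 0.2 1 0 0.5" --pt "0 0 0 0.3 1.5 0 0.5" --pt "0 0 0 0.4 2 0 0.5" --pt "0 0 0 0.4 2 0 0.5"

```text
clock: 5.25
tcp_pos: [0.5363, 0.1412, 0.041]
orientation: [2.429, 1.989, -0.005]
contact_force: [-0.8, -10.0, 8.0]
grip_width: 0.0428
gripper_force: 6.4
```

```bash
python3 -c "
from h import *
st();p=rack()"
```

```text
t 5.25 tcp [536.3 141.2  41. ] z [-0.001 -0.003 -1.   ] yaw_y -11.37 F [ -0.8 -10.    8. ] w 42.8 g 6.4 q [-0.72  0.53  0.45  2.   -0.35  0.69 -0.25]
rack [556.8 251.1] [45.7 84.9] 80.9 in reader -32.6 96.9 zmed 0.07363356633507712
```

Request:
servo_tool --pt "0 0 0 -2 -10 0 0.5" --pt "0 0 0 -4 -20 0 0.5" --pt "0 0 0 -4 -20 35 0.3" --pt "0 0 0 -4 -20 75 0.2" --pt "0 0 7 -12 -10 100 0.2"

```text
clock: 5.72
tcp_pos: [0.5265, 0.1323, 0.1435]
orientation: [2.305, 2.132, 0.003]
contact_force: [1.7, 0.6, 0.7]
grip_width: 0.0682
gripper_force: 0.0
```

Request:
servo_tool --pt "0 0 7 -10 15 0 0.2" --pt "0 0 14 -20 35 0 0.2" --pt "0 0 21 -30 55 0 0.2" --pt "0 0 28 -40 75 0 0.2" --pt "0 0 35 -48 92 0 0.2"

```text
clock: 6.13
tcp_pos: [0.4753, 0.2281, 0.1408]
orientation: [-1.542, -2.736, -0.001]
contact_force: [1.2, -0.6, 0.2]
grip_width: 0.0684
gripper_force: 0.0
```

Request:
servo_tool --pt "0 0 7 0 0 0 0.2" --pt "0 0 14 0 0 0 0.2" --pt "0 0 21 0 0 0 0.2" --pt "0 0 28 0 0 0 0.2" --pt "0 0 35 0 0 0 0.2"

```text
clock: 6.55
tcp_pos: [0.4761, 0.2266, 0.1406]
orientation: [-0.649, -3.073, -0.0]
contact_force: [0.4, -0.6, 0.3]
grip_width: 0.0683
gripper_force: 0.0
```

Request:
servo_tool --pt "0 0 7 0 0 0 0.2" --pt "0 0 13 0 0 0 0.2" --pt "0 0 13 0 0 0 0.2"

```text
clock: 6.8
tcp_pos: [0.4763, 0.2264, 0.1406]
orientation: [-0.301, -3.126, -0.001]
contact_force: [-0.7, -0.4, -0.3]
grip_width: 0.0683
gripper_force: 0.0
```

```bash
python3 -c "
from h import *
st();p=rack()"
```

```text
t 6.8 tcp [476.3 226.4 140.6] z [-0.001  0.    -1.   ] yaw_y 78.98 F [-0.7 -0.4 -0.3] w 68.3 g 0.0 q [-0.7   0.31  0.17  1.98 -0.07  0.86  0.88]
rack [546.  197.1] [100.9  83.5] 78.2 in reader -32.8 41.9 zmed 0.07359749115703851
```

Request:
servo_tool --pt "0 0 0 0 0 -35 0.2" --pt "0 0 0 0 0 -70 0.2" --pt "0 0 0 0 0 -95 0.2" --pt "0 0 0 0 0 -104 0.2" --pt "0 0 0 0 0 -104 0.2"

```text
clock: 7.27
tcp_pos: [0.4749, 0.2256, 0.0348]
orientation: [-0.31, -3.123, 0.005]
contact_force: [-1.0, 0.1, 0.1]
grip_width: 0.0683
gripper_force: 0.0
```

Request:
servo_tool --pt "0 0 0 4.9 -1 0 0.2" --pt "0 0 0 9.8 -1.9 0 0.2" --pt "0 0 0 14.7 -2.9 0 0.2" --pt "0 0 0 19.6 -3.9 0 0.2" --pt "0 0 0 24.5 -4.8 0 0.2"

```text
clock: 7.68
tcp_pos: [0.5013, 0.2222, 0.0381]
orientation: [-0.308, -3.126, -0.002]
contact_force: [-11.2, 2.0, 17.2]
grip_width: 0.0683
gripper_force: 8.4
```

Request:
servo_tool --pt "0 0 0 4.9 -1 0 0.2" --pt "0 0 0 9.8 -1.9 0 0.2" --pt "0 0 0 14.7 -2.9 0 0.2" --pt "0 0 0 19.6 -3.9 0 0.2" --pt "0 0 0 24.5 -4.8 0 0.2"

```text
clock: 8.1
tcp_pos: [0.5232, 0.2186, 0.0383]
orientation: [-0.305, -3.122, -0.002]
contact_force: [-12.6, 3.5, 17.3]
grip_width: 0.0683
gripper_force: 8.8
```

```bash
python3 -c "
from h import *
st();p=rack()"
```

```text
t 8.1 tcp [523.2 218.6  38.3] z [-0.005  0.002 -1.   ] yaw_y 78.84 F [-12.6   3.5  17.3] w 68.3 g 8.8 q [-0.61  0.51  0.14  1.95 -0.11  0.69  0.98]
rack [540.4 173.4] [51.5 83.8] 78.4 in reader -33.7 17.5 zmed 0.0737398884688214
```

```bash
python3 -c "
from h import *
p,d=grab('side','s2');q,d=grab('top','t2')
a=cv2.resize(p[160:280,200:365],(440,320),interpolation=cv2.INTER_CUBIC);b=cv2.resize(q[130:265,165:305],(332,320),interpolation=cv2.INTER_CUBIC);cv2.imwrite('pics/c2.png',np.hstack([a,b]))"
```

```text
(no output)
```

View pics/c2.png

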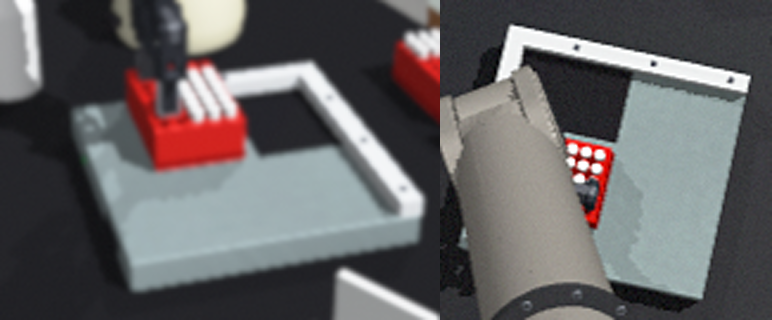

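The crops show the rack upright, with its far edge just at the window. The gripper finger overlaps the rack's top in the side view, at crop (168,100). I'll check by depth whether the finger is on the rack or in front of it.

```bash
python3 -c "
from h import *
a=np.radians(-11.2)
for n,t in(('side','s2'),('top','t2')):
    p=cv2.imread(f'pics/{t}.png').astype(int);d=np.load(f'pics/{t}.npy');P=cloud(n,d)
    v=P[...,:2]-[.570,.1497];X=(v@[np.cos(a),np.sin(a)])*1000;Y=(v@[-np.sin(a),np.cos(a)])*1000;Z=P[...,2]*1000
    inb=(X>-130)&(X<120)&(Y>-40)&(Y<130)&(Z>33)&(Z<130)
    red=inb&(p[...,2]>140)&(p[...,1]<70)
    top=red&(Z>70);print(n,'redtop X',np.percentile(X[top],[1,99]).round(),'Y',np.percentile(Y[top],[1,99]).round(),'Z',np.percentile(Z[top],[1,50,99]).round(1))
    lo=red&(Z<68);print(' redface X',np.percentile(X[lo],[1,99]).round(),'Y',np.percentile(Y[lo],[1,99]).round())
    fin=inb&(p.max(-1)<110)&(abs(p[...,2]-p[...,0])<35)&(X<-20)
    if n=='side':
        for v0 in range(178,216,3):
            row=[(u,int(X[v0,u]),int(Y[v0,u]),int(Z[v0,u]),p[v0,u].tolist()) for u in (254,258,262,266)];print(v0,row)
"
```

```text
side redtop X [-77.   7.] Y [ -7. 113.] Z [70.2 74.7 76.9]
 redface X [-77.   7.] Y [-8. -1.]
178 [(254, -74, 36, 138, [45, 41, 40]), (258, -67, 23, 143, [42, 37, 35]), (262, -64, -6, 156, [54, 46, 45]), (266, -55, -9, 156, [53, 46, 45])]
181 [(254, -61, 96, 101, [52, 48, 47]), (258, -67, 21, 136, [38, 34, 32]), (262, -65, -8, 149, [53, 46, 45]), (266, -55, -9, 148, [57, 50, 48])]
184 [(254, -62, 93, 94, [53, 49, 49]), (258, -68, 18, 129, [39, 35, 33]), (262, -65, -9, 142, [47, 41, 57]), (266, -50, 13, 129, [53, 46, 49])]
187 [(254, -62, 94, 84, [53, 49, 49]), (258, -69, 17, 122, [40, 35, 35]), (262, -65, -9, 134, [64, 56, 56]), (266, -55, -6, 131, [70, 61, 59])]
190 [(254, -63, 90, 78, [44, 42, 133]), (258, -70, 14, 115, [66, 63, 115]), (262, -65, -6, 125, [46, 41, 39]), (266, -55, -5, 123, [104, 99, 96])]
193 [(254, -66, 77, 76, [25, 28, 169]), (258, -68, 21, 104, [79, 77, 161]), (262, -61, 10, 108, [41, 37, 36]), (266, -51, 9, 107, [128, 122, 119])]
196 [(254, -69, 67, 73, [30, 35, 217]), (258, -68, 25, 93, [74, 71, 139]), (262, -61, 11, 100, [49, 44, 43]), (266, -50, 13, 97, [107
[... 273 characters left out ...]
50, 16, 78, [92, 86, 139])]
205 [(254, -77, 32, 66, [19, 20, 109]), (258, -71, 12, 76, [30, 34, 197]), (262, -61, 12, 74, [36, 37, 165]), (266, -51, 11, 73, [33, 35, 191])]
208 [(254, -76, 38, 54, [18, 19, 102]), (258, -74, 1, 74, [36, 40, 211]), (262, -65, -3, 75, [37, 40, 216]), (266, -55, -2, 73, [49, 53, 235])]
211 [(254, -77, 33, 48, [26, 26, 98]), (258, -76, -5, 69, [27, 30, 174]), (262, -66, -6, 68, [32, 35, 211]), (266, -56, -4, 66, [33, 36, 211])]
214 [(254, -78, 32, 40, [48, 47, 88]), (258, -75, -2, 59, [24, 28, 166]), (262, -66, -5, 59, [31, 35, 209]), (266, -56, -4, 57, [32, 37, 210])]
top redtop X [-75.   8.] Y [-10.  35.] Z [ 70.8  74.3 123.1]
 redface X [-71.   1.] Y [-9. -1.]
```

```bash
python3 -c "
from h import *
a=np.radians(-11.2)
for t,U in(('s1',(265,268,271,286,289,292)),('s2',(262,264,266,268,270))):
    p=cv2.imread(f'pics/{t}.png').astype(int);d=np.load(f'pics/{t}.npy');P=cloud('side',d)
    v=P[...,:2]-[.570,.1497];X=(v@[np.cos(a),np.sin(a)])*1000;Y=(v@[-np.sin(a),np.cos(a)])*1000;Z=P[...,2]*1000
    for v0 in range(180,224,3): print(t,v0,[(u,int(X[v0,u]),int(Y[v0,u]),int(Z[v0,u]),int(p[v0,u].mean())) for u in U])
st()
"
```

```text
s1 180 [(265, -63, -30, 162, 41), (268, -57, -33, 162, 36), (271, -52, -43, 166, 38), (286, -16, -40, 160, 45), (289, -8, -37, 158, 47), (292, 98, 275, 0, 37)]
s1 183 [(265, -58, -10, 144, 32), (268, -56, -32, 154, 33), (271, -51, -40, 157, 46), (286, -17, -42, 154, 47), (289, -9, -41, 152, 49), (292, 93, 257, 0, 38)]
s1 186 [(265, -60, -17, 140, 34), (268, -58, -37, 149, 34), (271, -51, -39, 149, 50), (286, -16, -41, 145, 46), (289, -9, -41, 144, 50), (292, 87, 238, -1, 95)]
s1 189 [(265, -60, -17, 132, 38), (268, -59, -40, 143, 40), (271, -52, -41, 143, 69), (286, -9, -16, 124, 90), (289, -9, -40, 136, 44), (292, 3, -22, 125, 56)]
s1 192 [(265, -60, -15, 123, 33), (268, -58, -37, 134, 37), (271, -51, -39, 134, 77), (286, -7, -11, 114, 161), (289, -7, -34, 125, 50), (292, 0, -35, 125, 49)]
s1 195 [(265, -64, -30, 124, 39), (268, -58, -36, 125, 52), (271, -32, 36, 85, 129), (286, -9, -17, 109, 124), (289, -8, -38, 119, 50), (292, -1, -38, 118, 49)]
s1 198 [(265, -65, -37, 119, 43), (268, -59, -38, 119, 68), (271, -36, 19, 86, 158), (286, -10, -22, 104, 84), (289, -7, -35, 110, 138), 
[... 2683 characters left out ...]
1, -6, 69, 93), (270, -45, -3, 66, 92)]
s2 213 [(262, -66, -3, 61, 93), (264, -61, -3, 60, 92), (266, -56, -4, 60, 91), (268, -51, -5, 60, 92), (270, -46, -5, 59, 92)]
s2 216 [(262, -66, -3, 52, 91), (264, -61, -5, 53, 92), (266, -56, -5, 52, 91), (268, -51, -5, 51, 92), (270, -47, -7, 52, 92)]
s2 219 [(262, -66, -5, 45, 89), (264, -61, -5, 44, 87), (266, -57, -6, 44, 86), (268, -52, -6, 44, 83), (270, -46, -3, 40, 82)]
s2 222 [(262, -67, -8, 38, 88), (264, -62, -7, 37, 99), (266, -57, -5, 35, 105), (268, -51, -5, 34, 110), (270, -46, -5, 33, 118)]
t 8.25 tcp [525.1 218.2  38.3] z [-0.001  0.002 -1.   ] yaw_y 78.78 F [-7.   1.6 11.3] w 68.3 g 6.0 q [-0.61  0.51  0.14  1.95 -0.11  0.69  0.97]
```

The depth shows the fingertip resting on the rack's top at z≈75, with the reported TCP at 38. The finger end therefore sits about 35 mm above the TCP when nearly open, and the rack did not move in x. I lift off, back away and measure the real tip height.

Request:
servo_tool --pt "0 0 0 0 0 20 0.2" --pt "0 0 0 0 0 50 0.2" --pt "0 0 0 -25 5 80 0.2" --pt "0 0 0 -49 10 100 0.2" --pt "0 0 0 -49 10 100 0.2"

```text
clock: 8.67
tcp_pos: [0.4756, 0.2294, 0.1411]
orientation: [0.303, 3.124, 0.008]
contact_force: [0.0, 0.3, 0.8]
grip_width: 0.0686
gripper_force: 0.0
```

```bash
cat >> h.py <<'E'
def tip(tag):
    o=st();p,d=grab("side",tag);P=cloud("side",d);T=o["tcp_pos"];M=R.from_rotvec(o["orientation"]).as_matrix()
    L=(P-T)@M*1000   # tool frame mm
    m=(d>0)&(abs(L[...,0])<40)&(abs(L[...,1])<75)&(L[...,2]<45)&(L[...,2]>-110)&(p.astype(int).max(-1)<200)&(abs(p[...,2].astype(int)-p[...,0])<30)&(P[...,2]>.095)
    l=L[m];print("tool-frame z max/99%",np.percentile(l[:,2],[90,98,99.5,100]).round(1),"x",np.percentile(l[:,0],[1,99]).round(),"y",np.percentile(l[:,1],[1,99]).round(),len(l))
E
python3 -c "
from h import *
tip('s3')
p=cv2.imread('pics/s3.png');cv2.imwrite('pics/s3c.png',cv2.resize(p[120:260,180:340],(640,560),interpolation=cv2.INTER_CUBIC))"
```

```text
t 8.67 tcp [475.6 229.4 141.1] z [ 0.003  0.005 -1.   ] yaw_y 78.91 F [0.  0.3 0.8] w 68.6 g 0.0 q [-0.7   0.3   0.16  1.98 -0.07  0.86  0.88]
tool-frame z max/99% [-46.5 -38.9 -37.5 -37.2] x [-11.  17.] y [-68.  48.] 403
```

Request:
servo_tool --pt "0 0 0 0 0 0 1" --pt "0 0 0 0 0 0 1" --pt "0 0 0 0 0 0 1" --pt "0 0 0 0 0 0 1" --pt "0 0 0 0 0 0 1"

```text
clock: 9.13
tcp_pos: [0.4768, 0.2264, 0.136]
orientation: [-0.308, -3.126, 0.002]
contact_force: [-0.2, 0.1, -0.3]
grip_width: 0.0073
gripper_force: 0.0
```

```bash
python3 -c "
from h import *
tip('s4')
p=cv2.imread('pics/s4.png');q=cv2.imread('pics/s3.png');cv2.imwrite('pics/s4c.png',np.hstack([cv2.resize(i[120:240,200:320],(400,400),interpolation=cv2.INTER_CUBIC) for i in(q,p)]))"
```

```text
t 9.13 tcp [476.8 226.4 136. ] z [-0.001 -0.001 -1.   ] yaw_y 78.73 F [-0.2  0.1 -0.3] w 7.3 g 0.0 q [-0.7   0.32  0.17  1.98 -0.07  0.85  0.88]
tool-frame z max/99% [-40.  -31.5 -30.7 -30. ] x [-10.  17.] y [-56.  25.] 341
```

View pics/s4c.png

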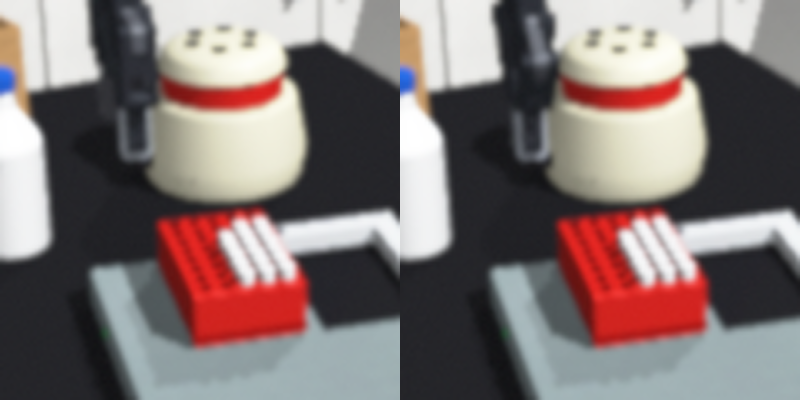

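Both pictures show the fingertips ending well above where the reported TCP would be. The measured finger end is about 37 mm behind the TCP at closure 0.2 and about 30 mm shut. I correct for this and repeat the x push with the tips about 15 mm above the reader.

Request:
servo_tool --pt "0 0 0 0 0 0 0.2" --pt "0 0 0 0 0 -30 0.2" --pt "0 0 0 0 0 -60 0.2" --pt "0 0 0 0 0 -75 0.2" --pt "0 0 0 0 0 -90 0.2"

```text
clock: 9.6
tcp_pos: [0.476, 0.2265, 0.0452]
orientation: [-0.307, -3.125, 0.002]
contact_force: [-0.2, -0.8, -0.2]
grip_width: 0.0615
gripper_force: 0.0
```

Request:
servo_tool --pt "0 0 0 0 0 -15 0.2" --pt "0 0 0 0 0 -28 0.2" --pt "0 0 0 0 0 -36 0.2" --pt "0 0 0 0 0 -36 0.2" --pt "0 0 0 0 0 -36 0.2"

```text
clock: 10.02
tcp_pos: [0.4766, 0.2268, 0.0107]
orientation: [-0.307, -3.126, 0.001]
contact_force: [-0.1, -0.0, 0.4]
grip_width: 0.0684
gripper_force: 0.0
```

```bash
python3 - <<'E'
from h import *
st();p,d=grab('side','s5');P=cloud('side',d)
a=np.radians(-11.2);v=P[...,:2]-[.570,.1497];X=(v@[np.cos(a),np.sin(a)])*1000;Y=(v@[-np.sin(a),np.cos(a)])*1000;Z=P[...,2]*1000
c=p.astype(int);m=(X>-128)&(X<-80)&(Y>-20)&(Y<125)&(Z>34)&(Z<110)&(abs(c[...,2]-c[...,0])<40)
for lo in range(34,110,8):
    s=m&(Z>=lo)&(Z<lo+8)
    if s.sum()>2: print(lo,s.sum(),np.percentile(X[s],[2,98]).round(),np.percentile(Y[s],[2,98]).round())
E
```

```text
t 10.02 tcp [476.6 226.8  10.7] z [-0.001 -0.    -1.   ] yaw_y 78.77 F [-0.1 -0.   0.4] w 68.4 g 0.0 q [-0.66  0.51  0.13  2.06 -0.11  0.58  0.92]
42 8 [-114. -105.] [16. 96.]
50 29 [-118.  -97.] [ 9. 95.]
58 42 [-118.  -97.] [ 7. 95.]
66 40 [-118.  -98.] [ 8. 96.]
74 27 [-118.  -98.] [ 9. 93.]
82 16 [-119. -103.] [  8. 100.]
90 24 [-120.  -96.] [ -9. 111.]
98 56 [-120.  -96.] [-10.  88.]
106 13 [-123.  -95.] [-9. 98.]
```

Request:
servo_tool --pt "0 0 0 4.9 -1 0 0.2" --pt "0 0 0 9.8 -1.9 0 0.2" --pt "0 0 0 14.7 -2.9 0 0.2" --pt "0 0 0 19.6 -3.9 0 0.2" --pt "0 0 0 24.5 -4.9 0 0.2"

```text
clock: 10.48
tcp_pos: [0.5008, 0.2221, 0.011]
orientation: [-0.307, -3.125, 0.0]
contact_force: [-4.5, 1.4, 3.6]
grip_width: 0.0683
gripper_force: 2.2
```

Request:
servo_tool --pt "0 0 0 4.9 -1 0 0.2" --pt "0 0 0 9.8 -1.9 0 0.2" --pt "0 0 0 14.7 -2.9 0 0.2" --pt "0 0 0 19.6 -3.9 0 0.2" --pt "0 0 0 24.5 -4.8 0 0.2"

```text
clock: 10.9
tcp_pos: [0.526, 0.2171, 0.0108]
orientation: [-0.307, -3.126, 0.0]
contact_force: [-4.0, 1.0, 2.6]
grip_width: 0.0681
gripper_force: 2.2
```

```bash
cat >> h.py <<'E'
def rack2(tag):
    a=np.radians(-11.2);p,d=grab("side",tag);P=cloud("side",d);p=p.astype(int)
    v=P[...,:2]-[.570,.1497];X=(v@[np.cos(a),np.sin(a)])*1000;Y=(v@[-np.sin(a),np.cos(a)])*1000;Z=P[...,2]*1000
    red=(X>-130)&(X<125)&(Y>-80)&(Y<135)&(p[...,2]>140)&(p[...,1]<70)&(Z>33);t=red&(Z>70)&(Z<80)
    print("X",np.percentile(X[t],[1,99]).round(1),"Y",np.percentile(Y[t],[1,99]).round(1),"Z",np.percentile(Z[t],[5,50,95]).round(1))
E
python3 -c "
from h import *
st();rack2('s6')"
```

```text
t 10.9 tcp [526.  217.1  10.8] z [-0. -0. -1.] yaw_y 78.78 F [-4.   1.   2.6] w 68.1 g 2.2 q [-0.6   0.56  0.13  1.96 -0.12  0.63  0.98]
X [-45.7  37.6] Y [ -7.6 120.9] Z [71.  74.8 76.7]
```

Request:
servo_tool --pt "0 0 0 4.9 -1 0 0.2" --pt "0 0 0 9.8 -1.9 0 0.2" --pt "0 0 0 14.7 -2.9 0 0.2" --pt "0 0 0 19.6 -3.9 0 0.2" --pt "0 0 0 24.5 -4.9 0 0.2"

```text
clock: 11.37
tcp_pos: [0.5509, 0.2119, 0.0107]
orientation: [0.308, 3.126, -0.0]
contact_force: [-1.7, -0.6, -0.7]
grip_width: 0.0683
gripper_force: 0.9
```

Request:
servo_tool --pt "0 0 0 4.9 -1 0 0.2" --pt "0 0 0 9.8 -1.9 0 0.2" --pt "0 0 0 14.7 -2.9 0 0.2" --pt "0 0 0 19.6 -3.9 0 0.2" --pt "0 0 0 24.5 -4.8 0 0.2"

```text
clock: 11.78
tcp_pos: [0.5751, 0.2073, 0.0107]
orientation: [-0.307, -3.126, 0.0]
contact_force: [-1.5, 0.9, -1.0]
grip_width: 0.0683
gripper_force: 0.8
```

Request:
servo_tool --pt "0 0 0 4 -0.8 0 0.2" --pt "0 0 0 8 -1.6 0 0.2" --pt "0 0 0 11 -2.2 0 0.2" --pt "0 0 0 14 -2.8 0 0.2" --pt "0 0 0 16 -3.2 0 0.2"

```text
clock: 12.2
tcp_pos: [0.591, 0.2042, 0.0108]
orientation: [0.307, 3.126, 0.0]
contact_force: [-2.4, 0.7, -0.4]
grip_width: 0.0685
gripper_force: 0.9
```

Request:
servo_tool --pt "0 0 0 1 -0.2 0 0.2" --pt "0 0 0 2 -0.4 0 0.2" --pt "0 0 0 2.5 -0.5 0 0.2" --pt "0 0 0 3 -0.6 0 0.2" --pt "0 0 0 3.5 -0.7 0 0.2"

```text
clock: 12.62
tcp_pos: [0.5933, 0.2038, 0.0108]
orientation: [-0.307, -3.125, 0.0]
contact_force: [-6.6, 0.7, 3.4]
grip_width: 0.0684
gripper_force: 3.1
```

```bash
python3 -c "
from h import *
st();rack2('s7')"
```

```text
t 12.62 tcp [593.3 203.8  10.8] z [-0.002 -0.    -1.   ] yaw_y 78.79 F [-6.6  0.7  3.4] w 68.4 g 3.1 q [-0.53  0.63  0.13  1.81 -0.12  0.71  1.05]
X [ 23.7 102.8] Y [ -7.  119.1] Z [71.4 74.7 76.4]
```

Request:
servo_tool --pt "0 0 0 0.5 -0.1 0 0.2" --pt "0 0 0 1 -0.2 0 0.2" --pt "0 0 0 1.5 -0.3 0 0.2" --pt "0 0 0 1.5 -0.3 0 0.2"

```text
clock: 13.0
tcp_pos: [0.5932, 0.2038, 0.0108]
orientation: [-0.306, -3.122, 0.001]
contact_force: [-9.1, 0.3, 6.8]
grip_width: 0.0684
gripper_force: 4.7
```

Request:
servo_tool --pt "0 0 0 -10 2 0 0.2" --pt "0 0 0 -30 6 0 0.2" --pt "0 0 0 -50 10 30 0.2" --pt "0 0 0 -60 -10 70 0.2" --pt "0 0 0 -70 -40 105 0.2"

```text
clock: 13.42
tcp_pos: [0.5269, 0.1722, 0.1099]
orientation: [0.298, 3.126, 0.003]
contact_force: [1.6, 0.2, 0.7]
grip_width: 0.0683
gripper_force: 0.0
```

Request:
servo_tool --pt "0 0 7 -5 -38 35 0" --pt "0 0 14 -10 -76 70 0" --pt "0 0 21 -15 -114 90 0" --pt "0 0 28 -20 -152 90 0" --pt "0 0 30 -25 -190 90 0"

```text
clock: 13.83
tcp_pos: [0.5064, -0.0071, 0.2006]
orientation: [-0.522, 3.09, -0.0]
contact_force: [0.2, -1.0, -1.1]
grip_width: 0.0856
gripper_force: 0.0
```

```bash
python3 - <<'E'
from h import *
st();rack2('s8');p=rack()
q,d=grab('top','t8');P=cloud('top',d)
c=q.astype(int)
cv2.imwrite('pics/t8c.png',cv2.resize(q[130:265,165:305],(622,600),interpolation=cv2.INTER_CUBIC))
# tag & hook from both views
for n,t in(('side','side0'),('top','top0')):
    p=cv2.imread(f'pics/{t}.png').astype(int);d=np.load(f'pics/{t}.npy');P=cloud(n,d).reshape(-1,3)
    near=np.hypot(P[:,0]-.471,P[:,1]+.228)<.06
    g=P[near&(P[:,2]>.06)];m,_,fit=0,0,cv2.fitLine((g[:,:2]*1000).astype(np.float32),cv2.DIST_HUBER,0,.01,.01).ravel()
    print(n,'tag ang',np.degrees(np.arctan2(fit[1],fit[0])).round(2),'pt',fit[2:].round(1),'top z',np.percentile(g[:,2],[90,98,100]).round(4)); ax=fit[:2];s=(g[:,:2]*1000-fit[2:])@ax;print('  ends',[(fit[2:]+ax*k).round(1).tolist() for k in np.percentile(s,[1,99])])
    tp=g[g[:,2]>g[:,2].max()-.012];print('  topedge mean',tp.mean(0).round(4))
    h=P[(np.hypot(P[:,0]-.59,P[:,1]+.308)<.06)]
    for lo,hi in((.012,.10),(.10,.15),(.16,.172),(.172,.19)):
        s=h[(h[:,2]>lo)&(h[:,2]<hi)];print('  hook',lo,hi,len(s),s.mean(0).round(3),s.min(0).round(3),s.max(0).round(3))
    f=h[abs(h[:,2]-.012)<.004];print('  foot',len(f),cv2.minEnclosingCircle((f[:,:2]*1000).astype(np.float32)))
    s=h[h[:,2]>.155];fit=cv2.fitLine((s[:,:2]*1000).astype(np.float32),cv2.DIST_HUBER,0,.01,.01).ravel();print('  peg ang',np.degrees(np.arctan2(fit[1],fit[0])),fit[2:])
E
```

```text
t 13.83 tcp [506.4  -7.1 200.6] z [ 0.007  0.001 -1.   ] yaw_y 109.18 F [ 0.2 -1.  -1.1] w 85.6 g 0.0 q [-0.25  0.19  0.16  1.97 -0.04  0.97  1.83]
X [ 22.7 101.9] Y [ -7.7 121.9] Z [72.1 74.8 76.5]
rack [645.9 191. ] [128.2  85.7] 79.0 in reader 66.5 55.2 zmed 0.07404844361491025
side tag ang -69.82 pt [ 469.5 -230.3] top z [0.1562 0.1605 0.1616]
  ends [[457.0, -196.1], [481.0, -261.5]]
  topedge mean [ 0.4703 -0.2295  0.1565]
  hook 0.012 0.1 834 [ 0.611 -0.308  0.028] [ 0.572 -0.349  0.012] [ 0.649 -0.262  0.1  ]
  hook 0.1 0.15 189 [ 0.614 -0.308  0.125] [ 0.61  -0.312  0.1  ] [ 0.623 -0.299  0.149]
  hook 0.16 0.172 76 [ 0.6   -0.31   0.168] [ 0.566 -0.312  0.16 ] [ 0.622 -0.305  0.172]
  hook 0.172 0.19 152 [ 0.587 -0.308  0.176] [ 0.56  -0.312  0.172] [ 0.62  -0.301  0.184]
  foot 1294 ((614.9208374023438, -305.3831787109375), 45.33015060424805)
  peg ang -0.080624774 [ 595.3588 -308.9516]
top tag ang -70.89 pt [ 468.2 -225.6] top z [0.1615 0.1637 0.1664]
  ends [[458.4, -197.2], [480.7, -261.4]]
  topedge mean [ 0.4713 -0.2307  0.1596]
  hook 0.012 0.1 278 [ 0.612 -0.305  0.021] [ 0.576 -0.347  0.012] [ 0.648 -0.264  0.094]
  hook 0.1 0.15 33 [ 0.615 -0.305  0.123] [ 0.611 -0.31   0.1  ] [ 0.622 -0.3    0.15 ]
  hook 0.16 0.172 34 [ 0.606 -0.307  0.169] [ 0.579 -0.314  0.161] [ 0.623 -0.302  0.172]
  hook 0.172 0.19 72 [ 0.587 -0.308  0.176] [ 0.561 -0.313  0.172] [ 0.619 -0.302  0.187]
  foot 506 ((590.301513671875, -307.3580627441406), 59.379493713378906)
  peg ang 3.4840841 [ 593.9482  -307.12238]
```

View pics/t8c.png

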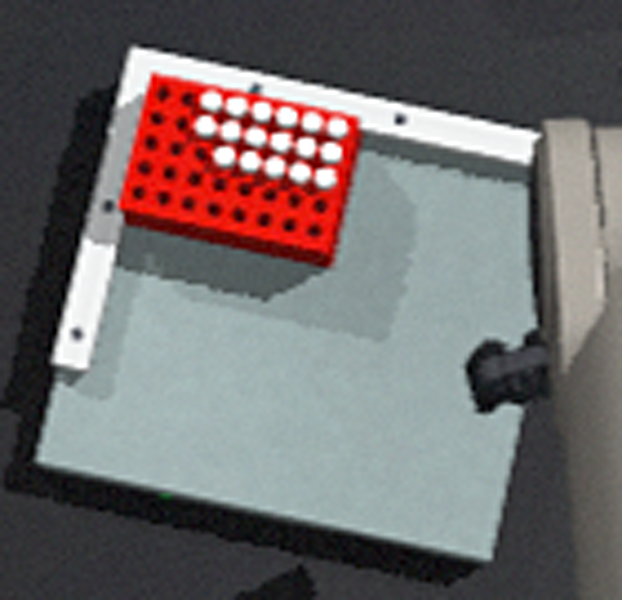

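The crop shows the rack square in the corner, against the back and side fences: centre (66.5, 55.2) against (67, 56), angle within 0.2°. Next, over to the tag.

Request:
servo_tool --pt "0 0 -7 -4 -25 8 0.4" --pt "0 0 -14 -8 -50 8 0.4" --pt "0 0 -21 -12 -75 8 0.4" --pt "0 0 -28 -16 -100 8 0.4" --pt "0 0 -35 -20 -125 8 0.4"

```text
clock: 14.4
tcp_pos: [0.4852, -0.1309, 0.2056]
orientation: [0.45, 3.108, 0.0]
contact_force: [0.3, 0.6, -0.6]
grip_width: 0.0513
gripper_force: 0.0
```

Request:
servo_tool --pt "0 0 -7 -3 -25 0 0.4" --pt "0 0 -14 -6 -50 0 0.4" --pt "0 0 -21 -9 -75 0 0.4" --pt "0 0 -28 -12 -90 0 0.4" --pt "0 0 -35 -15 -97 0 0.4"

```text
clock: 14.82
tcp_pos: [0.4701, -0.2298, 0.2056]
orientation: [1.369, 2.826, -0.001]
contact_force: [-0.6, -0.3, -0.5]
grip_width: 0.0512
gripper_force: 0.0
```

Request:
servo_tool --pt "0 0 -7 0 0 0 0.4" --pt "0 0 -14 0 0 0 0.4" --pt "0 0 -19.6 0 0 0 0.4" --pt "0 0 -19.6 0 0 0 0.4"

```text
clock: 15.15
tcp_pos: [0.4706, -0.227, 0.2054]
orientation: [1.823, 2.558, 0.0]
contact_force: [-0.8, -0.5, 0.2]
grip_width: 0.0512
gripper_force: 0.0
```

```bash
python3 - <<'E'
from h import *
st();p,d=grab('side','s9')
cv2.imwrite('pics/s9c.png',cv2.resize(p[150:350,250:500],(750,600),interpolation=cv2.INTER_CUBIC))
# hole centre: dark/other region through tag in side0
q=cv2.imread('pics/side0.png');D=np.load('pics/side0.npy');P=cloud('side',D)
n=np.array([.942,.335]);off=(P[...,:2]-[.4715,-.229])@n;yy=(P[...,:2]-[.4715,-.229])@np.array([-.335,.942])
m=((abs(off)<.012)&(abs(yy)<.045)&(P[...,2]>.05)).astype(np.uint8);m[:,:315]=0
cs,h=cv2.findContours(m,cv2.RETR_CCOMP,cv2.CHAIN_APPROX_NONE)
f,cx,cy,T,_=K('side')
for i,c in enumerate(cs):
    if h[0][i][3]>=0 and len(c)>15:
        (u,v)=c.reshape(-1,2).mean(0);ray=T[:3,:3]@np.array([(u-cx)/f,-(v-cy)/f,-1]);o=T[:3,3]
        k=((np.array([.4715,-.229])-3e-3*n-o[:2])@n)/(ray[:2]@n);print('hole px',u,v,'world',(o+k*ray).round(4))
E
```

```text
t 15.15 tcp [ 470.6 -227.   205.4] z [ 0.001 -0.    -1.   ] yaw_y 19.05 F [-0.8 -0.5  0.2] w 51.2 g 0.0 q [-0.12  0.24  0.53  1.94 -0.14  1.    0.81]
hole px 342.075 294.95 world [ 0.4688 -0.2304  0.1131]
```

View pics/s9c.png

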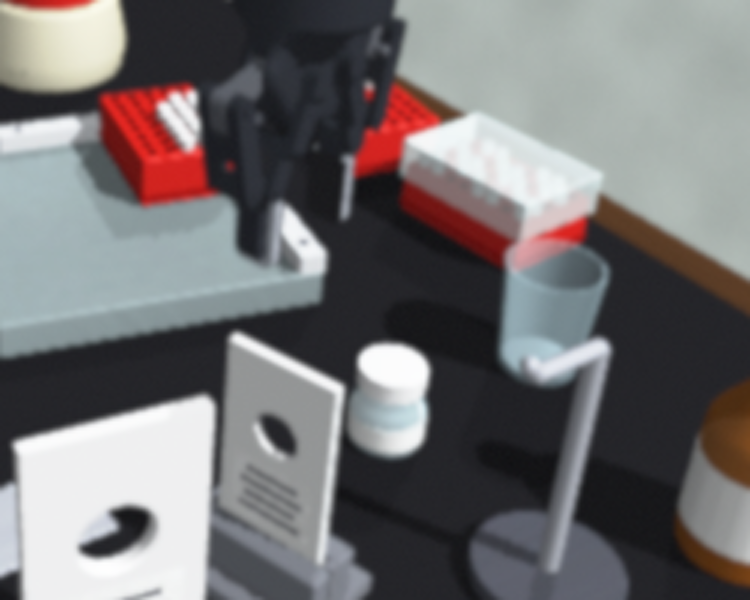

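The picture shows the tag (crop (280,450)) centred under the open fingers, with the hook stand clear to the right. Descending to grip the top 23 mm.

Request:
servo_tool --pt "0 0 0.5 1 -2 -25 0.4" --pt "0 0 0.5 1 -2 -50 0.4" --pt "0 0 0.5 1 -2 -75 0.4" --pt "0 0 0.5 1 -2 -92 0.4" --pt "0 0 0.5 1 -2 -98 0.4" --force 50

```text
clock: 15.62
tcp_pos: [0.4695, -0.2287, 0.1051]
orientation: [-1.802, -2.569, 0.002]
contact_force: [0.6, -0.2, 0.9]
grip_width: 0.0514
gripper_force: 0.0
```

Request:
servo_tool --pt "0 0 0 0 0 0 0.4" --pt "0 0 0 0 0 0 0.8" --pt "0 0 0 0 0 0 0.9" --pt "0 0 0 0 0 0 1" --pt "0 0 0 0 0 0 1" --force 50

```text
clock: 16.03
tcp_pos: [0.4717, -0.2304, 0.1089]
orientation: [1.807, 2.567, 0.002]
contact_force: [2.7, -0.6, 2.0]
grip_width: 0.0051
gripper_force: 50.0
```

Request:
servo_tool --pt "0 0 0 0 0 0 1" --pt "0 0 0 0 0 0 1" --pt "0 0 0 0 0 0 1"

```text
clock: 16.28
tcp_pos: [0.4718, -0.2304, 0.1088]
orientation: [1.808, 2.567, 0.002]
contact_force: [0.5, 0.9, 6.4]
grip_width: 0.005
gripper_force: 51.0
```

```bash
python3 - <<'E'
from h import *
st();p,d=grab('side','s10')
cv2.imwrite('pics/s10c.png',cv2.resize(p[200:350,260:460],(800,600),interpolation=cv2.INTER_CUBIC))
E
```

```text
t 16.28 tcp [ 471.8 -230.4  108.8] z [ 0.003 -0.    -1.   ] yaw_y 19.69 F [0.5 0.9 6.4] w 5.0 g 51.0 q [-0.05  0.37  0.48  2.03 -0.24  0.79  0.91]
```

View pics/s10c.png

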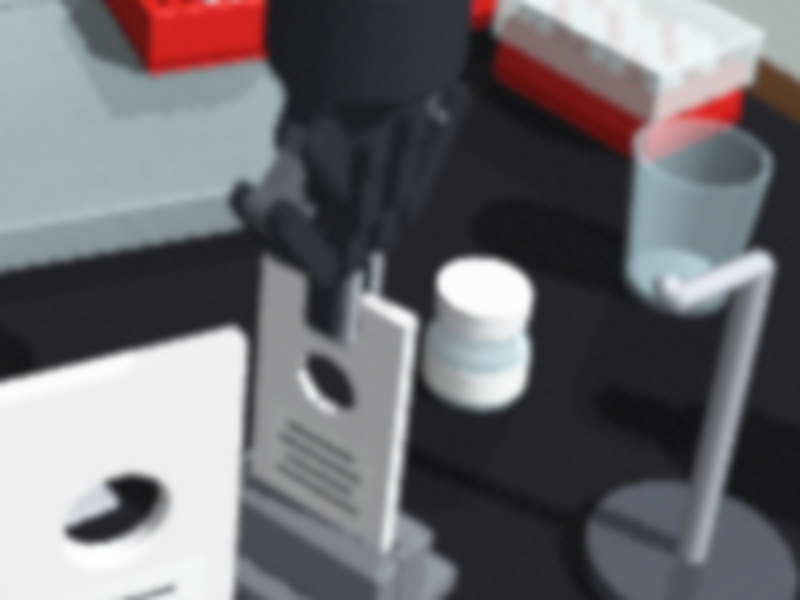

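The picture shows the tag held centrally, fingers just above its hole at crop (328,382). Lift straight up, then go to a pre-insert pose in front of the peg tip.

Request:
servo_tool --pt "0 0 0 0 0 8 1" --pt "0 0 0 0 0 22 1" --pt "0 0 0 0 0 38 1" --pt "0 0 0 0 0 54 1" --pt "0 0 0 0 0 67 1"

```text
clock: 16.75
tcp_pos: [0.4704, -0.2303, 0.1761]
orientation: [1.809, 2.568, 0.0]
contact_force: [0.4, -0.1, -0.0]
grip_width: 0.005
gripper_force: 49.9
```

Request:
servo_tool --pt "0 0 -4 10 -16 0 1" --pt "0 0 -8 20 -32 0 1" --pt "0 0 -12 32 -50 0 1" --pt "0 0 -16.6 44 -67 0 1" --pt "0 0 -16.6 53 -80 0 1"

```text
clock: 17.17
tcp_pos: [0.5241, -0.3113, 0.175]
orientation: [2.166, 2.275, -0.001]
contact_force: [-0.3, -0.3, -1.7]
grip_width: 0.0049
gripper_force: 49.9
```

Request:
servo_tool --pt "0 0 0 0 0 0 1" --pt "0 0 0 0 0 0 1"

```text
clock: 17.33
tcp_pos: [0.5231, -0.3104, 0.1746]
orientation: [-2.161, -2.279, 0.001]
contact_force: [0.3, -0.0, -0.6]
grip_width: 0.0047
gripper_force: 49.9
```

```bash
cat >> h.py <<'E'
def tagpose(tag):
    o=st();T=o["tcp_pos"];M=R.from_rotvec(o["orientation"]).as_matrix();n=M[:2,1]*np.sign(M[0,1])
    for c in("side","top"):
        p,d=grab(c,c+tag);P=cloud(c,d);off=(P[...,:2]-T[:2])@n;t=(P[...,:2]-T[:2])@np.array([-n[1],n[0]])
        m=(d>0)&(abs(off)<.03)&(abs(t)<.045)&(P[...,2]>.05)&(P[...,2]<.225)&(p.astype(int).min(-1)>95);g=P[m]
        if len(g)<20: print(c,"few",len(g));continue
        l=cv2.fitLine((g[:,:2]*1000).astype(np.float32),cv2.DIST_HUBER,0,.01,.01).ravel();print(c,len(g),"n",n.round(3),"off mean",round(off[m].mean()*1000,1),"t",np.percentile(t[m]*1000,[1,99]).round(1),"z",np.percentile(g[:,2]*1000,[1,99]).round(1),"line ang",np.degrees(np.arctan2(l[1],l[0])).round(1))
        if c=="side":
            mm=m.astype(np.uint8);cs,h=cv2.findContours(mm,cv2.RETR_CCOMP,cv2.CHAIN_APPROX_NONE);f,cx,cy,W,_=K(c)
            for i,q in enumerate(cs):
                if h[0][i][3]>=0 and len(q)>15:
                    u,v=q.reshape(-1,2).mean(0);ray=W[:3,:3]@np.array([(u-cx)/f,-(v-cy)/f,-1]);k=((T[:2]-3e-3*n-W[:2,3])@n)/(ray[:2]@n);print("hole",len(q),round(u),round(v),((W[:3,3]+k*ray)*1000).round(1))
E
python3 - <<'E'
from h import *
tagpose('11')
p=cv2.imread('pics/side11.png');q=cv2.imread('pics/top11.png')
cv2.imwrite('pics/c11.png',np.hstack([cv2.resize(p[190:340,330:480],(450,450),interpolation=cv2.INTER_CUBIC),cv2.resize(q[140:250,350:436],(350,450),interpolation=cv2.INTER_CUBIC)]))
# peg tip/axis from side0+top0 (unobstructed)
for n in('side','top'):
    P=cloud(n,np.load(f'pics/{n}0.npy')).reshape(-1,3)
    h=P[(abs(P[:,0]-.59)<.04)&(abs(P[:,1]+.307)<.025)&(P[:,2]>.155)&(P[:,2]<.2)]
    for a in range(555,630,10):
        s=h[(h[:,0]*1000>=a)&(h[:,0]*1000<a+10)]
        if len(s):print(n,a,len(s),'y',(s[:,1].min()*1000).round(1),(s[:,1].max()*1000).round(1),'z',(s[:,2].min()*1000).round(1),(s[:,2].max()*1000).round(1))
E
```

```text
t 17.33 tcp [ 523.1 -310.4  174.6] z [-0.001 -0.    -1.   ] yaw_y 3.04 F [ 0.3 -0.  -0.6] w 4.7 g 49.9 q [ 0.    0.44  0.58  1.78 -0.28  1.01  0.74]
side 2752 n [0.999 0.053] off mean -3.4 t [-32.9  36.7] z [ 78.1 223.6] line ang -86.7
hole 45 404 282 [ 520.1 -310.   178.3]
top 178 n [0.999 0.053] off mean -2.9 t [-31.7  36.1] z [ 79.5 224.7] line ang -87.9
side 555 28 y -311.4 -303.1 z 174.4 183.7
side 565 30 y -312.1 -306.8 z 167.9 183.1
side 575 32 y -311.6 -303.1 z 168.3 175.9
side 585 34 y -311.4 -302.5 z 169.7 176.1
side 595 33 y -310.7 -301.8 z 166.5 176.0
side 605 56 y -311.3 -300.8 z 155.0 175.2
side 615 34 y -311.9 -303.1 z 155.3 175.3
top 555 8 y -311.5 -305.1 z 176.7 186.2
top 565 14 y -312.3 -304.2 z 173.3 186.5
top 575 16 y -312.8 -304.3 z 168.6 176.9
top 585 19 y -313.9 -302.0 z 168.3 176.9
top 595 15 y -310.9 -303.6 z 169.6 177.5
top 605 19 y -311.8 -303.9 z 157.3 177.9
top 615 17 y -312.8 -301.8 z 157.1 175.9
```

View pics/c11.png

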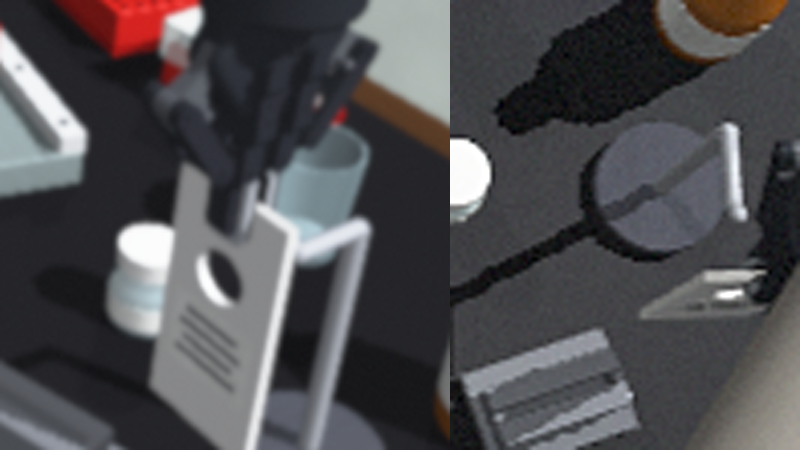

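The crops show the tag hanging straight and parallel to the post, facing the peg tip, with its hole at about z 178 and y −309. The peg is at y≈−307.5, spanning z 165–185. Thread it on.

Request:
servo_tool --pt "0 0 -1 3 1.5 -2.5 1" --pt "0 0 -1 9 1.5 -2.5 1" --pt "0 0 -1 15 1.5 -2.5 1" --pt "0 0 -1 21 1.5 -2.5 1" --pt "0 0 -1 28 1.5 -2.5 1"

```text
clock: 17.85
tcp_pos: [0.5525, -0.3083, 0.1722]
orientation: [2.18, 2.262, 0.0]
contact_force: [1.0, 0.2, -0.9]
grip_width: 0.005
gripper_force: 49.9
```

Request:
servo_tool --pt "0 0 0 5 0 0 1" --pt "0 0 0 10 0 0 1" --pt "0 0 0 15 0 0 1" --pt "0 0 0 20 0 0 1" --pt "0 0 0 25 0 0 1"

```text
clock: 18.27
tcp_pos: [0.577, -0.3087, 0.1721]
orientation: [-2.181, -2.261, 0.0]
contact_force: [1.4, -0.4, -0.3]
grip_width: 0.0048
gripper_force: 49.9
```

Request:
servo_tool --pt "0 0 0 4 0 0 1" --pt "0 0 0 8 0 0 1" --pt "0 0 0 12 0 0 1" --pt "0 0 0 15 0 0 1" --pt "0 0 0 15 0 0 1"

```text
clock: 18.68
tcp_pos: [0.5923, -0.3084, 0.1721]
orientation: [2.18, 2.262, 0.0]
contact_force: [-0.0, 0.5, -0.3]
grip_width: 0.005
gripper_force: 49.9
```

```bash
python3 - <<'E'
from h import *
tagpose('12')
p=cv2.imread('pics/side12.png');q=cv2.imread('pics/top12.png')
cv2.imwrite('pics/c12.png',np.hstack([cv2.resize(p[190:340,360:510],(450,450),interpolation=cv2.INTER_CUBIC),cv2.resize(q[140:250,350:436],(350,450),interpolation=cv2.INTER_CUBIC)]))
E
```

```text
t 18.68 tcp [ 592.3 -308.4  172.1] z [ 0.  0. -1.] yaw_y 2.11 F [-0.   0.5 -0.3] w 5.0 g 49.9 q [ 0.    0.54  0.56  1.63 -0.32  1.06  0.69]
side 2882 n [0.999 0.037] off mean -3.8 t [-32.9  36.8] z [ 75.2 223.6] line ang -87.7
hole 20 440 275 [ 589.6 -314.4  168.2]
hole 27 435 265 [ 589.1 -301.2  179.3]
top 255 n [0.999 0.037] off mean -0.2 t [-14.3  35.1] z [ 73.6 224.2] line ang -88.2
```

View pics/c12.png

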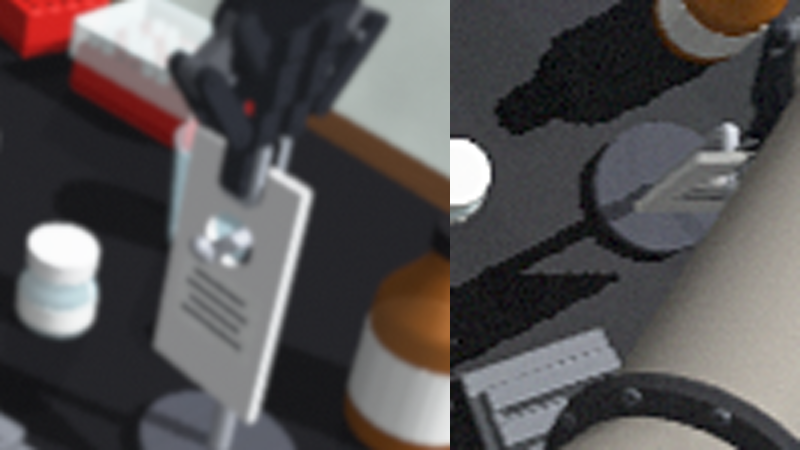

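The crop shows the peg tip protruding through the tag's hole at crop (222,242). Lower until the peg takes the load.

Request:
servo_tool --pt "0 0 0 0 0 -3 1" --pt "0 0 0 0 0 -6 1" --pt "0 0 0 0 0 -9 1" --pt "0 0 0 0 0 -11 1" --pt "0 0 0 0 0 -12 1"

```text
clock: 19.2
tcp_pos: [0.5913, -0.3085, 0.1595]
orientation: [-2.18, -2.261, 0.0]
contact_force: [-0.2, 0.5, -0.2]
grip_width: 0.0048
gripper_force: 49.9
```

Request:
servo_tool --pt "0 0 0 0 0 -0.5 1" --pt "0 0 0 0 0 -1 1" --pt "0 0 0 0 0 -1.5 1" --pt "0 0 0 0 0 -2 1" --pt "0 0 0 0 0 -2 1"

```text
clock: 19.62
tcp_pos: [0.5917, -0.3087, 0.1587]
orientation: [2.181, 2.261, 0.001]
contact_force: [-1.9, 0.1, 4.0]
grip_width: 0.0048
gripper_force: 50.5
```

Request:
servo_tool --pt "0 0 0 0 0 1 1" --pt "0 0 0 0 0 1 0.85" --pt "0 0 0 0 0 1 0.75" --pt "0 0 0 0 0 1 0.7" --pt "0 0 0 0 0 1 0.7"

```text
clock: 20.03
tcp_pos: [0.5916, -0.3086, 0.159]
orientation: [2.181, 2.261, -0.0]
contact_force: [-0.8, 0.1, -0.4]
grip_width: 0.0258
gripper_force: 0.0
```

Request:
servo_tool --pt "0 0 0 0 0 5 0.7" --pt "0 0 0 0 0 15 0.7" --pt "0 0 0 0 0 30 0.7" --pt "0 0 0 0 0 50 0.7" --pt "0 0 0 0 0 75 0.7"

```text
clock: 20.45
tcp_pos: [0.591, -0.3083, 0.2347]
orientation: [-2.18, -2.26, 0.001]
contact_force: [0.4, -0.3, 0.3]
grip_width: 0.0255
gripper_force: 0.0
```

Request:
servo_tool --pt "0 0 0 -15 0 20 0.7" --pt "0 0 0 -45 15 20 0.7" --pt "0 0 0 -80 40 20 0.7" --pt "0 0 0 -105 65 20 0.7" --pt "0 0 0 -105 65 20 0.7"

```text
clock: 20.87
tcp_pos: [0.4812, -0.2399, 0.254]
orientation: [-2.177, -2.257, -0.003]
contact_force: [-0.3, 0.6, -0.5]
grip_width: 0.0254
gripper_force: 0.0
```

Request:
servo_tool --pt "0 0 0 0 0 0 0.7" --pt "0 0 0 0 0 0 0.7" --pt "0 0 0 0 0 0 0.7" --pt "0 0 0 0 0 0 0.7" --pt "0 0 0 0 0 0 0.7"

```text
clock: 21.28
tcp_pos: [0.4872, -0.2444, 0.2542]
orientation: [2.181, 2.26, -0.001]
contact_force: [0.3, -0.3, -0.3]
grip_width: 0.0259
gripper_force: 0.0
```

```bash
python3 - <<'E'
from h import *
st();rack2('s13');rack();q,_=grab('top','t13')
p=cv2.imread('pics/s13.png');cv2.imwrite('pics/c13.png',np.hstack([cv2.resize(p[170:380,280:520],(480,420),interpolation=cv2.INTER_CUBIC),cv2.resize(q[100:310,300:460],(320,420),interpolation=cv2.INTER_CUBIC)]))
E
```

```text
t 21.28 tcp [ 487.2 -244.4  254.2] z [-0.    -0.001 -1.   ] yaw_y 2.03 F [ 0.3 -0.3 -0.3] w 25.9 g 0.0 q [-0.17  0.24  0.62  1.84 -0.15  1.12  0.54]
X [ 23.1 102.2] Y [ -6.4 120.7] Z [72.1 74.9 76.6]
rack [646.5 190.7] [128.   86.5] 77.6 in reader 67.1 55.1 zmed 0.0737084819046836
```

View pics/c13.png

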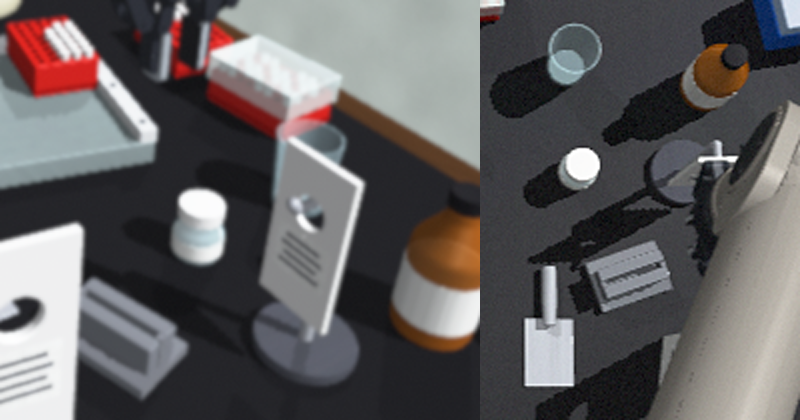

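The picture shows the tag hanging from the peg through its hole, the stand empty and nothing else disturbed. A quick repeat on the rack angle, then hand in if it is consistent.

```bash
python3 - <<'E'
from h import *
A=np.radians(-11.2);angs=[];C=[]
for i in range(5):
    p,d=r.grab_frame("top");P=cloud("top",d);p=p.astype(int);b=(slice(120,250),slice(160,300));Q=P[b];c=p[b]
    m=((c[...,2]>150)&(c[...,1]<70)&(abs(Q[...,2]-.075)<.008))|((c.min(-1)>170)&(Q[...,2]>.06)&(Q[...,2]<.1))
    v=(Q[m][:,:2]-[.570,.1497])*1000;X=v@[np.cos(A),np.sin(A)];Y=v@[-np.sin(A),np.cos(A)]
    # near (-x) edge: min X per Y bin
    e=np.array([(y,np.percentile(X[(Y>=y)&(Y<y+6)],3)) for y in range(0,108,6)]);k=np.polyfit(e[:,0],e[:,1],1);angs.append(np.degrees(-k[0]));C.append(np.percentile(X,[1,99]).tolist()+np.percentile(Y,[1,99]).tolist())
print("near edge yaw rel reader",np.round(angs,2),np.mean(C,0).round(1))
E
```

```text
near edge yaw rel reader [-0.33  0.02 -0.28 -0.46 -0.18] [ 24.9 107.   -7.9 118.1]
```

Yaw relative to the reader is within about 0.3°, so the rack is square and flush.

```bash
python3 -c "
from bench import r
print(r.hand_in())"
```

```text
the job is handed in; nothing more can be done
None
```

The job is handed in at about 22 s of the 69 s: the rack measured flush in the fence corner (about 1 mm and 0.3° by camera) and the batch tag hangs on the hook, released; on the first x push the fingers dragged across the rack's top (about 17 N, rack not moved) because they end about 35 mm short of the reported TCP.

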